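# Dispense a bead into the lidded dish

## Robot

A 7-joint arm with a two-finger parallel gripper is mounted at the origin on the work surface. World frame = base frame: x ahead of the robot, y to its left, z up, the work surface at z = 0. Lengths are in m, angles in rad, forces in N, time in s.
With the tool pointing down it reaches from about 0.4 to 0.85 m from the base axis. Payload 10.4 kg.
Tool frame: the origin (TCP) lies midway between the tips of the shut fingers; the grasp point (between the pads) lies 19 mm behind it (manip.pinch_z is the distance from the TCP to the grasp point, in m); y points along the fingers, x is the direction in which the jaws open and shut, and the axes are right-handed (so a half turn about y gives the same grasp; the last joint's range is limited). The gripper opens to 85 mm and grips with 20 to 120 N. Pads are 22 mm wide; open, the fingers measure 114 mm over their backs; the gripper's body (76 mm by 85 mm) begins 54 mm behind the grasp point. The pads swing forward as they close: fully open they stand 13 mm farther back than shut.
Start: joints at [-1.169, 0.332, -0.065, 1.46, 0.022, 1.35, -0.088], TCP at [0.258, 0.569, 0.231] pointing down, gripper open.
Joint ranges: [-2.6, 2.6], [-0.5, 2.12], [-1.47, 1.34], [0.16, 2.42], [-1.27, 4.41], [0.06, 2.06], [-2.6, 2.6]. Speed limits (rad/s): [2.22, 2.22, 2.79, 2.79, 3.14, 3.14, 3.14].

## Interface

Orientations are given as a unit quaternion [x, y, z, w].
In Python, from workcell import manip gives the robot as it stands.
- The arm moves only by the shell command python3 -m pendant 'ROWS' [OPENING] [FORCE]. ROWS is a JSON object of lists of equal length, an entry for each row: "offset": the shift along the tool's x, y, z scaled (see below), a list of three; "turn": the turn, a rotation vector about the tool's x, y, z scaled (see below), a list of three. A call has 1 to 12 rows; each row is the pose to reach, as a shift and turn from the pose measured when the call began, along the tool's axes at that moment; what a row does not reach only later rows make up. The controller multiplies each number of a shift by 200 mm and each number of a turn by 45 degrees. A row lasts 1/8 s, in which the tool goes at most 62.5 mm and 10.7 degrees, less where a joint would pass 70% of its speed; a pose out of reach is approached as far as the arm can. A call with a number of a shift or a turn outside -1 to 1 is refused whole. A call with a gripper value outside its range is refused whole. OPENING is the opening in per cent of the stroke, from 0 (shut) to 100 (fully open), set as the call begins (- or left out, the last holds). The fingers move at their own pace and stop on an object; FORCE is the grip in N (left out, the last holds). Time passes only in rows, so rows that repeat a pose let the fingers close. It gives the time, the measured TCP pose, the force and the opening at its end, in the units of the state.
- manip.get_obs(): the state, without advancing time (a new reading comes with each control period).
- manip.camera(name): name is "scene" or "top" or "wrist"; returns (picture, depth): 400x640x3 uint8, red, green, blue; 400x640 float32, m along the optical axis (not along the pixel's ray), 0 where there is no reading.
- manip.camera_model(name): a dict with "intrinsics" (3x3 intrinsics, pixels), "R" (3x3) and "t" (3): a world point X has camera coordinates R X + t; the wrist camera has in their place "tool_from_camera" (4x4, takes a point from camera to tool coordinates, whose origin is the TCP and whose axes are the tool frame's). Camera axes: x right, y down, z forward; pixel columns grow to the right and rows downward; lengths in m; the calibration is good to about 2 mm. A picture is of the moment at which its call begins: read the wrist's pose just before it. camera_model takes no time and is no camera call.
- manip.hand_in(): hands the job in, once; it reports no verdict.
The state is a dict: "clock": time; "joint_pos": joint angles; "joint_velocities": joint speeds; "tau": joint torques, N m; "position": TCP position; "ee_rot": TCP orientation; "ft_force": force on the tool from outside, world axes, zero at the start; "torque": the same for the moment, N m; "grip_width": opening from 0.0 (shut) to 1.0 (fully open).
Only numpy, scipy, OpenCV 4.12 (cv2) and the standard library are available. Lean on these libraries where they do the work, as an engineer would, in place of code of your own. Each camera call takes 0.05 s, during which the arm holds its last target. There are 200 camera calls.

## Task

Open the dish under the bead dispenser: raise its lid by the red lug, lug side first until that side stands clear of the rim while the far side still rests on the dish, then take it away low (never above the clear shelf over it, never dropped) and lay it flat on the blue mat, and let go. Turn the wooden wheel by its black grip until the pocket with the red bead is over the hole and the bead falls into the dish. Then set the lid back on the dish, centred and fully seated, and leave the jar, sanding block and screwdriver where they are.

Things in the scene. Friction and masses are not known exactly. Their poses are not given: they have to be found in the camera images.
- stand: Bead dispenser, fixed. Origin on the bench under the dish centre, z up, x from the dish towards its two rear posts (roughly to the robot's left). Green base 12 mm thick, x -60 to +105 mm, 150 mm wide in y; on it a fixed dark wooden dish. Two 12 mm posts at x 86, y -52 and +52 mm carry a clear shelf over the dish.
- dish (a point): Centre of the dish's mouth, at rim height, 36 mm above the bench; axes as the stand's. Dish: outer diameter 86 mm, wall 3 mm, inside 20 mm deep.
- drop_hole (a point): Centre of the 30 mm round hole in the clear shelf, straight above the dish centre, at the shelf's upper face, 175 mm above the bench; axes as the stand's. The shelf is 10 mm thick (underside 165 mm above the bench), x -24 to +96 mm from here, 120 mm wide; it blocks a gripper coming straight down on the lid's lug.
- wheel_grip (a point): On the wheel's upright axis, 38 mm from the drop hole along the stand's x, at the height to grip, 223 mm above the bench, 25 mm above the wheel's wooden top. Black upright grip bar: 12 mm thick, 36 mm long along the wheel's x, top 17 mm above this point. Axes turn with the wheel; the loaded pocket is on its -x side.
- wheel_pocket (a point): Centre of the loaded pocket of the light wooden wheel (110 mm across, 22 mm high, 6 open pockets), at its underside, 38 mm from its axis. Starts 0.5 to 1.3 rad from the hole; the short way is clockwise seen from above. The wheel turns up to 2.6 rad either way, light friction (0.03 N m), stays where left. Over the hole the bead falls into the dish.
- bead_center (a point): Centre of the loose red bead, a ball 20 mm in diameter, about 10 g. It starts in the loaded pocket, resting on the clear shelf; the wheel pushes it along.
- lid_center (a point): Centre of the loose aluminium lid, about 70 g, half-way up its 11 mm height (without lug). Diameter 99 mm; plate 3 mm, under it a skirt 8 mm deep, inner diameter 93 mm, that hangs around the dish rim. z is the lid's normal; -x points to the lug side. Seated, the plate lies on the rim and this point is 2.5 mm below rim level.
- lid_lug (a point): Grip point on the lid's red lug, a bar 10 mm thick (lid's y), 22 mm wide, 42 mm long, rising from the plate 30 mm from the centre and leaning outward to -x, 40 degrees from the lid's normal. On its centre line, 11 mm from its end: (-50, 0, +29) mm from lid_center. Take it with the tool leaning along the lug, fingers either side in y. Axes as the lid's.
- lid_far (a point): Lower edge of the lid's skirt opposite the lug, (+49.5, 0, -5.5) mm from lid_center; the lid pivots about it when its lug side is raised. Seated, it is 8 mm below the rim.
- lid: The lid as a body, origin at the centre of its skirt's lower edge, 5.5 mm below lid_center; axes as lid_center.
- pad: Square blue felt mat, fixed, 130 x 130 x 4 mm, origin at its underside centre. It lies to the right of the dispenser, nearer to the robot or farther than the jar.
- jar: Bystander: amber jar with black cap, 64 mm across, 60 mm high, origin under its centre, to the right of the dispenser like the mat.
- block: Bystander: cork sanding block 100 x 60 x 35 mm, origin under its centre.
- driver: Bystander: screwdriver with wooden handle, lying on the bench, about 200 mm long.
Mind the look-alikes: they are no part of the job. Leave any purple or yellow look-alike of the stand alone.

How it is judged:
On the way, in this order (a step that is already met when the one before it is completed fails the run):
1. the lid's lug side is raised clear (lid tilted at least 0.08 rad) while its far edge still rests on the dish (raised under 6 mm) (angle between lid_center's own z axis and vertical above 0.08 rad and z of lid_far in the frame of dish below -0.002 m and horizontal distance between lid_center and dish below 0.02 m and z of lid_center in the frame of dish above 0 m), for 0.1 s.
2. the lid lies flat on the blue mat, within 40 mm of its middle, released (horizontal distance between lid_center and pad below 0.04 m and height (world z) of lid_center below 0.014 m and angle between lid_center's own z axis and vertical below 0.06 rad and contact force between the fingers and lid below 0.05 N), for 0.2 s.
3. the bead has fallen into the dish (horizontal distance between bead_center and dish below 0.04 m and z of bead_center in the frame of dish below 0 m), for 0.2 s.
At the end, for the whole second after the job is handed in: The bead is in the dish and the lid is back on it, at rest: centred within 6 mm, level within 0.04 rad and fully down within 3 mm (all of step 3 and horizontal distance between lid_center and dish below 0.006 m and z of lid_center in the frame of dish below 0.0005 m and angle between lid_center's own z axis and vertical below 0.04 rad and linear speed of lid below 0.02 m/s); the robot touches nothing.
It fails at once if the lid is raised above the clear shelf (lid centre over 165 mm above the bench) (height (world z) of lid_center above 0.165 m).
It fails at once if the lid is dropped (faster than 0.5 m/s with no finger on it) (contact force between the fingers and lid below 0.05 N and linear speed of lid above 0.5 m/s).
It fails at once if the jar, sanding block or screwdriver is moved by more than 25 mm, or the jar tipped (distance of any of jar, block, driver from where it was at the start of the episode above 0.025 m or angle between jar's own z axis and vertical above 0.5 rad).
It also fails if it takes over 72 s, if anything falls off the work surface, if the arm or the gripper's body presses on something with over 40 N, if the wrist force passes 120 N, or if a joint passes its speed limit or range.

## Working session

There is one attempt and no reset: what is moved stays moved. The work goes in short steps, Python scripts to look and compute and a shell command to move; the robot and the scene stay as the last step left them, time stands still between calls to the robot, and variables do not carry over. Pictures are saved under pics/ and viewed, about 8 in all and at most 12, crops included, and the job is handed in when it is done.

```bash
mkdir -p pics; ls; cat > h.py <<'E'
import numpy as np, cv2
from workcell import manip
from scipy.spatial.transform import Rotation as Rn
def cam(name):
    o=manip.get_obs(); img,d=manip.camera(name); m=manip.camera_model(name); K=np.array(m["intrinsics"])
    if "R" in m: R=np.array(m["R"]); t=np.array(m["t"]); Rc=R.T; c=-R.T@t
    else:
        T=np.array(m["tool_from_camera"]); W=np.eye(4); W[:3,:3]=Rn.from_quat(o["ee_rot"]).as_matrix(); W[:3,3]=o["position"]
        M=W@T; Rc=M[:3,:3]; c=M[:3,3]
    return img,d,K,Rc,c
def ray(uv,K,Rc): return Rc@np.linalg.inv(K)@np.array([uv[0],uv[1],1.])
def onz(uv,z,K,Rc,c):
    r=ray(uv,K,Rc); return c+r*(z-c[2])/r[2]
def cloud(d,K,Rc,c):
    v,u=np.mgrid[:d.shape[0],:d.shape[1]]
    P=np.stack([(u-K[0,2])/K[0,0]*d,(v-K[1,2])/K[1,1]*d,d],-1)
    return P@Rc.T+c
def save(n,img): cv2.imwrite("pics/"+n,cv2.cvtColor(img,cv2.COLOR_RGB2BGR))
def proj(X,K,Rc,c):
    p=K@(Rc.T@(np.asarray(X)-c)); return p[:2]/p[2]
def go(p,R):
    "rows for pose p,R (tool axes in world) from now"
    o=manip.get_obs(); R0=Rn.from_quat(o["ee_rot"]).as_matrix()
    s=R0.T@(np.asarray(p)-o["position"])/0.2; w=Rn.from_matrix(R0.T@R).as_rotvec()/(np.pi/4)
    print("offset",s.round(3),"turn",w.round(3),"len",np.linalg.norm(s)*.2,"deg",np.linalg.norm(w)*45)
E
python3 - <<'E'
from h import *
import json
o=manip.get_obs(); print({k:np.round(v,3) for k,v in o.items()})
for n in("scene","top"):
    img,d,K,Rc,c=cam(n); save(n+"0.png",img); print(n,K.round(1).tolist(),Rc.round(3).tolist(),c.round(3))
E
```

```text
pics
{'clock': np.float64(0.0), 'joint_pos': array([-1.169,  0.333, -0.065,  1.461,  0.022,  1.35 , -0.089]), 'joint_velocities': array([-0.001, -0.   , -0.001, -0.001, -0.   ,  0.   ,  0.001]), 'tau': array([ 0.0000e+00, -6.2545e+01,  4.9000e-02, -3.9160e+01,  1.6000e-02,
        1.0000e-02, -0.0000e+00]), 'position': array([0.257, 0.569, 0.231]), 'ee_rot': array([ 0.594,  0.383, -0.384, -0.594]), 'ft_force': array([ 0.238, -0.194,  0.041]), 'torque': array([-0.017,  0.051,  0.027]), 'grip_width': np.float64(0.998)}
scene [[438.1, 0.0, 316.0], [0.0, 438.1, 203.7], [0.0, 0.0, 1.0]] [[0.869, 0.399, -0.291], [0.494, -0.713, 0.498], [-0.009, -0.577, -0.817]] [ 0.939 -0.521  1.192]
top [[375.6, 0.0, 319.0], [0.0, 375.6, 204.5], [0.0, 0.0, 1.0]] [[-0.009, -0.985, 0.173], [-1.0, 0.012, 0.016], [-0.018, -0.173, -0.985]] [0.407 0.103 1.053]
```

View pics/scene0.png

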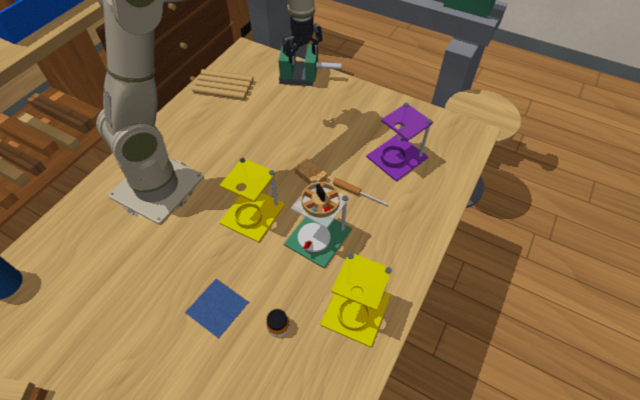

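View pics/top0.png

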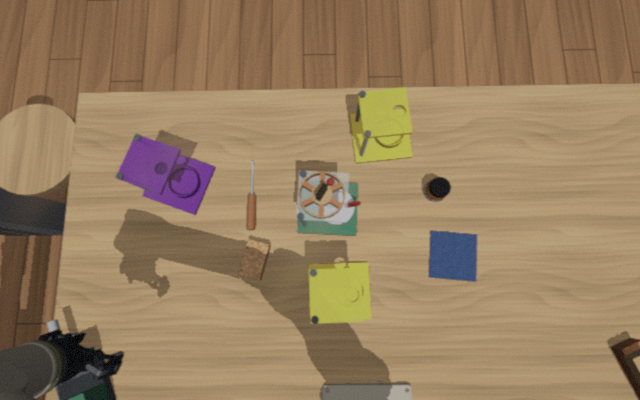

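The pictures show the green stand (scene 318,235; top 328,203) with white lid, red lug (top 354,204), red bead (top 331,182) and black grip (top 321,192). Things that could be mistaken for it are the yellow stands (scene 250,197 and 358,300) and the purple stand (scene 400,140). The mat is at top (453,256), the jar (438,187), the block (254,258) and the driver (252,205). I choose the green stand.

```bash
python3 - <<'E'
from h import *
tot={}
for n in("top","scene"):
    img,d,K,Rc,c=cam(n); hsv=cv2.cvtColor(img,cv2.COLOR_RGB2HSV); P=cloud(d,K,Rc,c)
    H,S,V=[hsv[...,i].astype(int) for i in range(3)]
    ms={"green":(H>65)&(H<90)&(S>80)&(P[...,0]>.3)&(abs(P[...,1])<.3),"pad":(H>100)&(H<125)&(S>100)&(P[...,0]>.1)&(abs(P[...,1])<.6)&(P[...,2]<.05),
     "red":((H<6)|(H>174))&(S>150)&(V>80)&(abs(P[...,1]-.1)<.2)&(P[...,0]>.3),"dark":(V<45)&(P[...,0]>.25)&(P[...,2]>.05)&(abs(P[...,1]+.05)<.35)}
    for k,m in ms.items():
        q,l,st,ce=cv2.connectedComponentsWithStats(m.astype(np.uint8))
        for i in range(1,q):
            if st[i,4]>=12: 
                pp=P[l==i]; pp=pp[np.abs(pp).sum(1)<5]
                print(n,k,st[i,4],ce[i].round(1),"med",np.median(pp,0).round(3),"zmin/max",pp[:,2].min().round(3),pp[:,2].max().round(3), "rect",cv2.minAreaRect(np.argwhere(l==i)[:,::-1].astype(np.float32)))
    x=(330,205) if n=="top" else (318,225)
    save(n+"1.png",cv2.resize(img[x[1]-55:x[1]+55,x[0]-75:x[0]+75],None,fx=5,fy=5,interpolation=cv2.INTER_CUBIC))
E
```

```text
top green 236 [347.4 226.9] med [0.523 0.037 0.012] zmin/max 0.007 0.016 rect ((344.0, 222.5), (23.0, 22.0), 90.0)
top green 23 [300. 227.] med [0.527 0.173 0.011] zmin/max 0.007 0.016 rect ((301.0, 226.5), (4.0, 9.0), 0.0)
top pad 2024 [452.6 255.5] med [ 0.444 -0.247  0.004] zmin/max -0.004 0.009 rect ((452.5137634277344, 255.72569274902344), (45.34335708618164, 46.44198989868164), 2.8624050617218018)
top red 28 [330.  181.5] med [0.613 0.09  0.193] zmin/max 0.189 0.196 rect ((330.0, 181.5), (5.0, 4.0), 90.0)
top red 32 [354.  203.4] med [0.582 0.026 0.071] zmin/max 0.06 0.078 rect ((354.0, 203.5), (3.0, 10.0), 90.0)
top dark 301 [438.8 187.1] med [ 0.625 -0.204  0.06 ] zmin/max 0.052 0.065 rect ((438.75006103515625, 187.25003051757812), (18.384775161743164, 19.091880798339844), 45.0)
scene green 979 [319.8 242.6] med [0.621 0.064 0.014] zmin/max 0.005 0.023 rect ((317.3623962402344, 236.05369567871094), (46.20467758178711, 50.62853240966797), 34.99201965332031)
scene pad 1812 [216.6 307.7] med [ 0.448 -0.251  0.006] zmin/max -0.002 0.017 rect ((216.32928466796875, 306.96343994140625), (41.698394775390625, 46.38361358642578), 38.65980529785156)
scene red 22 [326.5 208.3] med [0.616 0.087 0.196] zmin/max 0.182 0.199 rect ((326.5, 208.0), (4.0, 5.0), 90.0)
scene red 32 [306.8 244.6] med [0.587 0.024 0.069] zmin/max 0.041 0.079 rect ((306.5000305175781, 244.50003051757812), (4.242640495300293, 8.485280990600586), 45.0)
scene dark 80 [320.4 192.5] med [0.59  0.103 0.235] zmin/max 0.205 0.246 rect ((320.3999938964844, 192.3000030517578), (16.099689483642578, 5.81377649307251), 63.43495178222656)
scene dark 305 [276.8 319.5] med [ 0.631 -0.211  0.062] zmin/max 0.05 0.068 rect ((277.0, 319.5), (19.0, 18.0), 90.0)
```

View pics/top1.png

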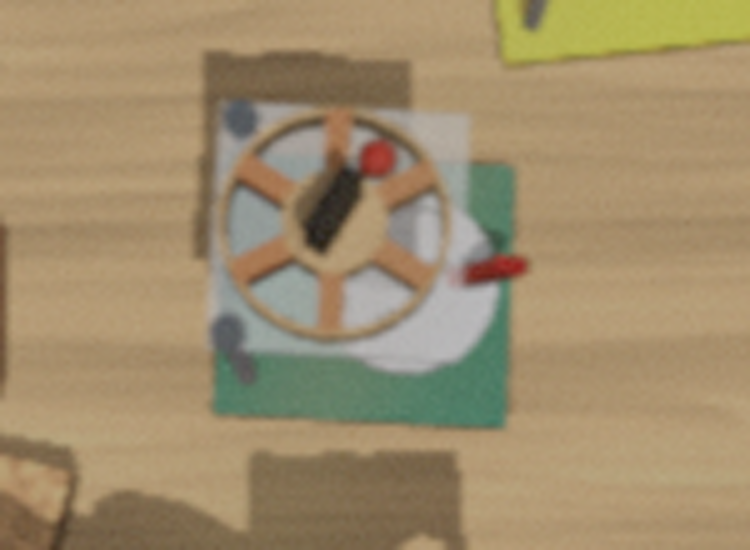

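```bash
python3 - <<'E'
from h import *
m=manip.camera_model("wrist"); print(np.array(m["tool_from_camera"]).round(3), np.array(m["intrinsics"]).round(0).tolist(), manip.pinch_z)
a=np.radians(40); L=np.array([[1,0,0],[0,np.sin(a),-np.cos(a)],[0,np.cos(a),np.sin(a)]]).T
D=np.array([[1,0,0],[0,0,-1],[0,1,0.]]).T
go([.42,.35,.36],D)
go([.585,-.10,.25],L)
E
```

```text
[[ 1.    -0.001 -0.002 -0.   ]
 [ 0.002 -0.326  0.945 -0.142]
 [-0.001 -0.945 -0.326  0.084]
 [ 0.     0.     0.     1.   ]] [[351.0, 0.0, 323.0], [0.0, 351.0, 204.0], [0.0, 0.0, 1.0]] 0.0187
offset [-0.665 -0.645 -1.192] turn [ 1.000e-03  1.459e+00 -1.000e-03] len 0.3019661913950574 deg 65.66344901418528
offset [-2.374 -0.094 -2.871] turn [ 0.789  1.396 -0.509] len 0.7453674488601796 deg 75.71984544564584
```

```bash
python3 -m pendant '{"offset":[[-0.12,-0.3,-0.2],[-0.36,-0.6,-0.55],[-0.6,-0.65,-0.9],[-0.6,-0.65,-0.95],[-0.6,-0.65,-0.95]],"turn":[[0,0.2,0],[0,0.4,0],[0,0.6,0],[0,0.8,0],[0,1,0]]}' 100 40
python3 - <<'E'
from h import *
a=np.radians(40); L=np.array([[1,0,0],[0,np.sin(a),-np.cos(a)],[0,np.cos(a),np.sin(a)]]).T
go([.5,.2,.36],L)
go([.585,-.10,.25],L)
E
```

```text
clock: 0.82
position: [0.3842, 0.3782, 0.3627]
ee_rot: [-0.696, -0.124, 0.122, 0.696]
ft_force: [0.1, 1.4, 0.7]
grip_width: 0.997
offset [ 0.239  0.014 -1.035] turn [ 0.879  0.428 -0.153] len 0.21251457773994575 deg 44.53521538459671
offset [ 0.123  0.564 -2.59 ] turn [ 0.879  0.428 -0.153] len 0.5307342072645866 deg 44.53521538459671
```

```bash
python3 -m pendant '{"offset":[[0.05,0,-0.28],[0.1,0,-0.56],[0.15,0,-0.84],[0.2,0,-1],[0.2,0,-1]],"turn":[[0.2,0.1,-0.03],[0.4,0.2,-0.06],[0.6,0.3,-0.1],[0.75,0.37,-0.13],[0.88,0.43,-0.15]]}'
python3 - <<'E'
from h import *
a=np.radians(40); L=np.array([[1,0,0],[0,np.sin(a),-np.cos(a)],[0,np.cos(a),np.sin(a)]]).T
go([.585,0.02,.34],L)
go([.585,-.08,.25],L)
E
```

```text
clock: 1.45
position: [0.4921, 0.2004, 0.363]
ee_rot: [-0.421, 0.003, -0.004, 0.907]
ft_force: [-0.6, 1.1, -0.1]
grip_width: 1.0
offset [ 0.473 -0.493 -0.759] turn [-0.004 -0.011  0.005] len 0.2042211064565742 deg 0.5706100224460499
offset [ 0.478 -0.471 -1.432] turn [-0.004 -0.011  0.005] len 0.3162642643290267 deg 0.5706100224460499
```

```bash
python3 -m pendant '{"offset":[[0.16,-0.17,-0.25],[0.32,-0.33,-0.5],[0.47,-0.49,-0.76],[0.47,-0.48,-1],[0.47,-0.48,-1]],"turn":[[0,0,0],[0,0,0],[0,0,0],[0,0,0],[0,0,0]]}'
python3 -m pendant '{"offset":[[0,0,-0.3],[0,0,-0.43],[0,0,-0.43],[0,0,-0.43]],"turn":[[0,0,0],[0,0,0],[0,0,0],[0,0,0]]}'
python3 - <<'E'
from h import *
img,d,K,Rc,c=cam("wrist"); save("w1.png",img); P=cloud(d,K,Rc,c); np.savez("w1.npz",img=img,d=d,P=P,K=K,Rc=Rc,c=c); print(c)
E
```

```text
clock: 2.08
position: [0.5836, -0.0195, 0.3033]
ee_rot: [-0.422, 0.007, -0.005, 0.906]
ft_force: [-0.3, 0.1, -0.3]
grip_width: 1.002
clock: 2.58
position: [0.5826, -0.084, 0.249]
ee_rot: [-0.422, 0.006, -0.005, 0.907]
ft_force: [-0.2, -0.8, 0.0]
grip_width: 0.998
[ 0.58339181 -0.11147935  0.41213288]
```

View pics/w1.png

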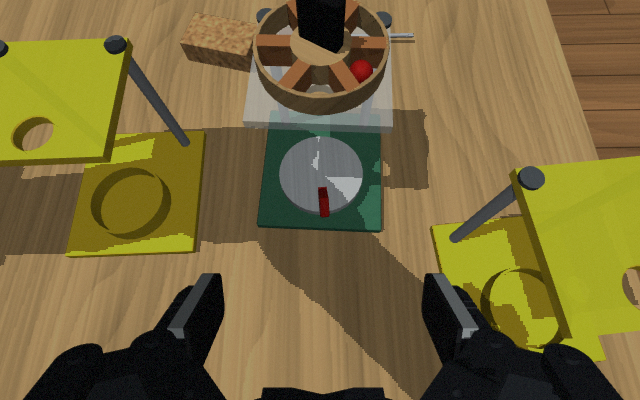

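Close view: green stand at (320,180), lid ellipse centred about (320,174), red lug (323,201), bead in its wheel pocket (361,71), grip (322,25). This is the right stand.

```bash
python3 - <<'E'
from h import *
z=np.load("w1.npz"); img,d,P,K,Rc,c=[z[k] for k in("img","d","P","K","Rc","c")]
hsv=cv2.cvtColor(img,cv2.COLOR_RGB2HSV).astype(int);H,S,V=hsv[...,0],hsv[...,1],hsv[...,2]
red=((H<6)|(H>174))&(S>130)&(V>60)
n,l,st,ce=cv2.connectedComponentsWithStats(red.astype(np.uint8))
for i in range(1,n):
    if st[i,4]>40:
        pp=P[l==i]; u=np.linalg.svd(pp-pp.mean(0))[2][0]; print("red",st[i],ce[i],pp.mean(0).round(4),"min",pp.min(0).round(4),"max",pp.max(0).round(4),"axis",u.round(3))
roi=np.zeros(red.shape,bool); roi[125:235,255:390]=1
lid=roi&(S<60)&(abs(P[...,2]-.039)<.012)
n,l,st,ce=cv2.connectedComponentsWithStats(lid.astype(np.uint8)); i=1+st[1:,4].argmax(); m=(l==i)
m=cv2.morphologyEx(m.astype(np.uint8),cv2.MORPH_CLOSE,np.ones((9,9)))
cn=max(cv2.findContours(m,0,1)[0],key=len)[:,0]; print("lid z",np.median(P[l==i][:,2]),"px",st[i])
W=np.array([onz(p,.039,K,Rc,c)[:2] for p in cv2.convexHull(cn)[:,0]])
A=np.c_[2*W,np.ones(len(W))]; s=np.linalg.lstsq(A,(W**2).sum(1),rcond=None)[0]; print("lid circle",s[:2],np.sqrt(s[2]+s[0]**2+s[1]**2)*2)
gr=roi&(H>60)&(H<95)&(S>70)
g=P[gr&(abs(P[...,2]-.012)<.006)]; print("base z",np.median(g[:,2]))
cn=max(cv2.findContours(cv2.morphologyEx((gr|(m>0)|red&roi).astype(np.uint8),cv2.MORPH_CLOSE,np.ones((5,5))),0,1)[0],key=len)[:,0]
W=np.array([onz(p,.012,K,Rc,c)[:2] for p in cn]).astype(np.float32)
# front edge (min y) line
b=[]
for x0 in np.arange(.53,.65,.005):
    q=W[abs(W[:,0]-x0)<.004]
    if len(q): b.append(q[q[:,1].argmin()])
b=np.array(b); p=np.polyfit(b[:,0],b[:,1],1); print("front edge y=",p, "corners x",W[:,0].min(),W[:,0].max(), b[:3],b[-3:])
for y0 in (.02,.04,.06,.08): q=W[abs(W[:,1]-y0)<.004]; print(y0,q.min(0),q.max(0))
E
```

```text
red [349  59  24  24 372] [360.93817204  69.50537634] [0.6151 0.0859 0.1912] min [0.6062 0.0784 0.1785] max [0.6256 0.1026 0.1954] axis [-0.485  0.858  0.171]
red [319 196  10  21 172] [324.04651163 206.51744186] [0.5843 0.0157 0.0712] min [0.5792 0.0073 0.0635] max [0.5885 0.0267 0.0782] axis [-0.     0.779  0.628]
lid z 0.03849025835740122 px [ 279  136   84   79 4870]
lid circle [0.58101291 0.06972586] 0.10032776251388863
base z 0.011474349768843844
front edge y= [-0.06194395  0.04541351] corners x 0.5035441 0.6588652 [[0.5338599  0.0126127 ]
 [0.5386348  0.01252789]
 [0.543431   0.01119871]] [[0.63839173 0.0058049 ]
 [0.64312744 0.00572123]
 [0.6478623  0.00563758]]
0.02 [0.5035441 0.0167782] [0.65152335 0.02318651]
0.04 [0.50493336 0.03719857] [0.6530506  0.04379935]
0.06 [0.50637186 0.05699876] [0.6545317 0.0638089]
0.08 [0.5070463  0.07608075] [0.65595937 0.08306976]
```

```bash
cat >> h.py <<'E'
def frame(neg, lean):
    "tool axes with lug horizontal direction neg (2-vec), lean rad from vertical; tool x = world-ish +x"
    n=np.array([neg[0],neg[1],0]);n/=np.linalg.norm(n); y=-(np.sin(lean)*n+np.cos(lean)*np.array([0,0,1]))
    x=np.cross([0,0,1],n); return np.stack([x,y,np.cross(x,y)],1)
E
python3 - <<'E'
from h import *
R=frame([.061,-.998],np.radians(40)); print(R.round(3))
g=np.array([.584,.0198,.0625])-.002*R[:,1]; t=g+.0187*R[:,1]; print(t)
go(t-.06*R[:,1],R); go(t,R)
E
```

```text
[[ 0.998 -0.039 -0.047]
 [ 0.061  0.642  0.765]
 [-0.    -0.766  0.643]]
[0.5833451  0.03051456 0.04970706]
offset [ 0.015  0.832 -0.204] turn [-0.002 -0.078  0.055] len 0.17127441835176566 deg 4.287864651336122
offset [ 0.002  1.131 -0.205] turn [-0.002 -0.078  0.055] len 0.22994238854190274 deg 4.287864651336122
```

```bash
python3 -m pendant '{"offset":[[0,0.28,-0.1],[0.01,0.56,-0.2],[0.015,0.83,-0.204],[0.015,0.83,-0.204],[0.015,0.83,-0.204]],"turn":[[0,-0.04,0.03],[0,-0.08,0.055],[0,-0.08,0.055],[0,-0.08,0.055],[0,-0.08,0.055]]}' 70 40
python3 - <<'E'
from h import *
img,d,K,Rc,c=cam("wrist"); save("w2.png",img); P=cloud(d,K,Rc,c)
hsv=cv2.cvtColor(img,cv2.COLOR_RGB2HSV).astype(int);H,S,V=hsv[...,0],hsv[...,1],hsv[...,2]
red=((H<6)|(H>174))&(S>130)&(V>40)
n,l,st,ce=cv2.connectedComponentsWithStats(red.astype(np.uint8))
for i in range(1,n):
    if st[i,4]>40:
        pp=P[l==i]; print("red",st[i],ce[i],pp.mean(0).round(4),pp.min(0).round(4),pp.max(0).round(4))
R=frame([.061,-.998],np.radians(40)); g=np.array([.584,.0198,.0625])-.002*R[:,1]; t=g+.0187*R[:,1]; go(t,R)
print("proj g",proj(g,K,Rc,c))
E
```

```text
clock: 3.25
position: [0.5864, -0.0079, 0.0974]
ee_rot: [-0.422, -0.015, 0.028, 0.906]
ft_force: [-0.0, -0.7, 0.4]
grip_width: 0.696
red [313 200  18  57 935] [321.27807487 228.67486631] [0.5838 0.0228 0.069 ] [ 0.5774 -0.0353  0.044 ] [0.589  0.0499 0.2606]
offset [-0.005  0.31  -0.004] turn [-0.001  0.004  0.003] len 0.062067124624022474 deg 0.2354597603449842
proj g [321.34944257 237.78788783]
```

View pics/w2.png

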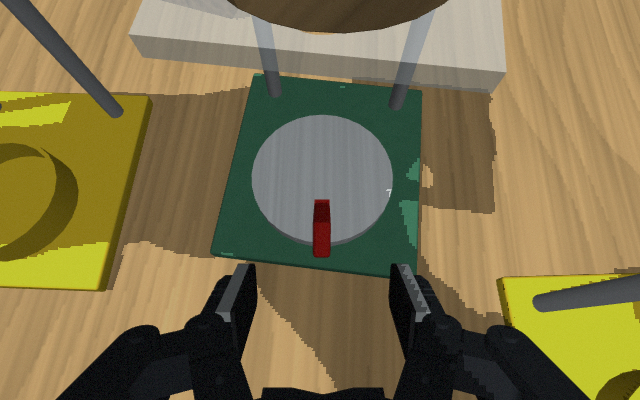

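The lug (313–331, 200–257) stands upright in the image and is centred between the fingers. The projected grip point (321,238) lies on it, so I go in and close.

```bash
python3 -m pendant '{"offset":[[0,0.12,0],[0,0.22,0],[0,0.29,0],[-0.005,0.31,-0.004],[-0.005,0.31,-0.004]],"turn":[[0,0,0],[0,0,0],[0,0,0],[0,0,0],[0,0,0]]}'
python3 -m pendant '{"offset":[[0,0,0],[0,0,0],[0,0,0],[0,0,0],[0,0,0],[0,0,0]],"turn":[[0,0,0],[0,0,0],[0,0,0],[0,0,0],[0,0,0],[0,0,0]]}' 0 60
```

```text
clock: 3.92
position: [0.5832, 0.0303, 0.0495]
ee_rot: [-0.422, -0.015, 0.027, 0.906]
ft_force: [0.4, 0.0, 0.5]
grip_width: 0.704
clock: 4.68
position: [0.5835, 0.0301, 0.0499]
ee_rot: [-0.422, -0.015, 0.027, 0.906]
ft_force: [0.1, -2.0, 4.3]
grip_width: 0.106
```

```bash
python3 - <<'E'
from h import *
o=manip.get_obs(); R0=Rn.from_quat(o["ee_rot"]).as_matrix(); p0=np.array(o["position"])
lx=np.array([-.061,.998,0]); C=np.array([.581,.0697,.0335])
pv=C+.045*lx; pv[2]=.036
for a,l in((.07,.001),(.13,.002)):
    Q=Rn.from_rotvec(-a*R0[:,0]); go(pv+Q.apply(p0-pv)+[0,0,l],Q.as_matrix()@R0)
E
```

```text
offset [ 0.    -0.023  0.027] turn [-0.089  0.    -0.   ] len 0.006991095443564624 deg 4.010704565915768
offset [ 0.    -0.041  0.051] turn [-0.166 -0.     0.   ] len 0.013107985112369942 deg 7.448451336700707
```

```bash
python3 -m pendant '{"offset":[[0,-0.012,0.013],[0,-0.023,0.027],[0,-0.032,0.039],[0,-0.041,0.051],[0,-0.041,0.051],[0,-0.041,0.051],[0,-0.041,0.051]],"turn":[[-0.045,0,0],[-0.09,0,0],[-0.13,0,0],[-0.166,0,0],[-0.166,0,0],[-0.166,0,0],[-0.166,0,0]]}'
python3 - <<'E'
from h import *
img,d,K,Rc,c=cam("scene"); P=cloud(d,K,Rc,c)
hsv=cv2.cvtColor(img,cv2.COLOR_RGB2HSV).astype(int);S,V=hsv[...,1],hsv[...,2]
m=(S<50)&(V>120)&(abs(P[...,0]-.581)<.06)&(abs(P[...,1]-.0697)<.06)&(P[...,2]>.03)&(P[...,2]<.07)
q=P[m]; A=np.c_[q[:,:2]-[.581,.0697],np.ones(len(q))]
w=np.ones(len(q),bool)
for _ in range(5):
    s=np.linalg.lstsq(A[w],q[w,2],rcond=None)[0]; w=abs(A@s-q[:,2])<.003
print(len(q),w.sum(),"plane z=",s, "tilt",np.hypot(*s[:2]))
save("s2.png",cv2.resize(img[170:280,240:390],None,fx=4,fy=4,interpolation=cv2.INTER_CUBIC))
E
```

```text
clock: 5.55
position: [0.5831, 0.0322, 0.0624]
ee_rot: [-0.48, -0.016, 0.026, 0.877]
ft_force: [0.7, 0.6, -1.1]
grip_width: 0.103
416 349 plane z= [ 0.00988721 -0.15209469  0.04856488] tilt 0.1524157218817565
```

View pics/s2.png

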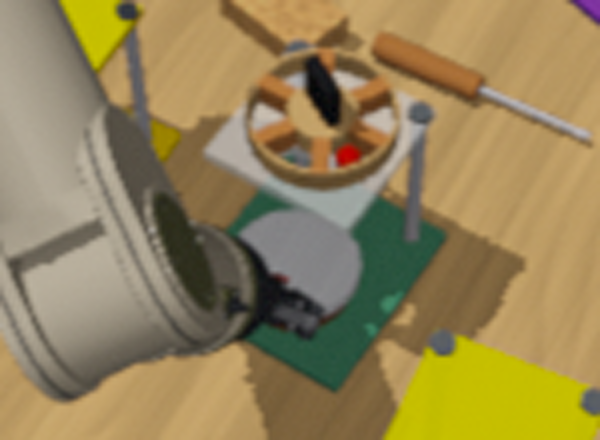

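```bash
python3 - <<'E'
from h import *
R=frame([.061,-.998],np.radians(40)); p0=np.array([.5835,.0301,.0499]); o=manip.get_obs(); R0=Rn.from_quat(o["ee_rot"]).as_matrix(); p=np.array(o["position"])
go(p+[0,-.003,.03],R0)
go(p+[0,-.08,.03],R)
go(p+[-.05,-.16,.03],R)
t=p0+[.446-.581,-.249-.0697,-.024]
print(t); go(t+[0,0,.035],R); go(t+[0,0,.002],R)
E
```

```text
offset [-0.    -0.134  0.068] turn [0. 0. 0.] len 0.03014962686336268 deg 0.0
offset [-0.024 -0.341 -0.256] turn [0.165 0.003 0.004] len 0.08544003745317534 deg 7.442841013328097
offset [-0.298 -0.549 -0.579] turn [0.165 0.003 0.004] len 0.17029386365926408 deg 7.442841013328097
[ 0.4485 -0.2886  0.0259]
offset [-0.77  -0.835 -1.317] turn [0.165 0.003 0.004] len 0.34786274519614224 deg 7.442841013328097
offset [-0.771 -0.696 -1.406] turn [0.165 0.003 0.004] len 0.3495658536056924 deg 7.442841013328097
```

```bash
python3 -m pendant '{"offset":[[0,-0.045,0.023],[0,-0.09,0.046],[0,-0.134,0.068],[0,-0.134,0.068],[-0.01,-0.2,-0.04],[-0.02,-0.27,-0.15],[-0.024,-0.34,-0.256],[-0.1,-0.41,-0.36],[-0.2,-0.48,-0.47],[-0.298,-0.549,-0.579],[-0.298,-0.549,-0.579]],"turn":[[0,0,0],[0,0,0],[0,0,0],[0,0,0],[0.05,0,0],[0.1,0,0],[0.165,0.003,0.004],[0.165,0.003,0.004],[0.165,0.003,0.004],[0.165,0.003,0.004],[0.165,0.003,0.004]]}'
python3 - <<'E'
from h import *
R=frame([.061,-.998],np.radians(40)); p0=np.array([.5835,.0301,.0499])
t=p0+[.446-.581,-.249-.0697,-.024]
go(t+[0,0,.035],R); go(t+[0,0,.002],R)
E
```

```text
clock: 6.98
position: [0.5313, -0.1309, 0.0925]
ee_rot: [-0.424, -0.011, 0.026, 0.905]
ft_force: [0.4, 0.9, -1.1]
grip_width: 0.102
offset [-0.458 -0.368 -0.688] turn [ 0.003 -0.005  0.002] len 0.18094434789682645 deg 0.2931871236684284
offset [-0.458 -0.241 -0.794] turn [ 0.003 -0.005  0.002] len 0.18950700241658675 deg 0.2931871236684284
```

```bash
python3 -m pendant '{"offset":[[-0.08,-0.06,-0.11],[-0.15,-0.12,-0.22],[-0.23,-0.18,-0.34],[-0.31,-0.245,-0.46],[-0.38,-0.31,-0.57],[-0.458,-0.368,-0.688],[-0.458,-0.368,-0.688],[-0.458,-0.33,-0.72],[-0.458,-0.29,-0.755],[-0.458,-0.26,-0.78],[-0.458,-0.26,-0.78]],"turn":[[0,0,0],[0,0,0],[0,0,0],[0,0,0],[0,0,0],[0,0,0],[0,0,0],[0,0,0],[0,0,0],[0,0,0],[0,0,0]]}'
python3 - <<'E'
from h import *
R=frame([.061,-.998],np.radians(40)); p0=np.array([.5835,.0301,.0499])
t=p0+[.446-.581,-.249-.0697,-.024]
go(t,R)
for n in("top","wrist"):
    img,d,K,Rc,c=cam(n); P=cloud(d,K,Rc,c); hsv=cv2.cvtColor(img,cv2.COLOR_RGB2HSV).astype(int);H,S,V=hsv[...,0],hsv[...,1],hsv[...,2]
    if n=="wrist": save("w3.png",img)
    m=(S<60)&(V>90)&(abs(P[...,0]-.446)<.06)&(abs(P[...,1]+.249)<.075)&(P[...,2]<.045)&(P[...,2]>.008)
    q=P[m]
    if len(q)<50: print(n,len(q)); continue
    A=np.c_[q[:,:2]-[.446,-.249],np.ones(len(q))]; w=np.ones(len(q),bool)
    for _ in range(5):
        s=np.linalg.lstsq(A[w],q[w,2],rcond=None)[0]; w=abs(A@s-q[:,2])<.004
    print(n,len(q),w.sum(),s,q[w].min(0),q[w].max(0))
E
```

```text
clock: 8.35
position: [0.4484, -0.2882, 0.0318]
ee_rot: [-0.423, -0.011, 0.026, 0.906]
ft_force: [1.5, 0.1, -1.2]
grip_width: 0.104
offset [ 0.001  0.021 -0.02 ] turn [ 0.002 -0.006  0.001] len 0.005914347694379418 deg 0.26744117884346674
top 1059 993 [-0.00460255  0.00265632  0.02059696] [ 0.39696542 -0.29016318  0.01660665] [ 0.49408863 -0.19371282  0.02468637]
wrist 22159 22139 [-0.00378952 -0.00452009  0.02093388] [ 0.39659682 -0.29170213  0.01773306] [ 0.4951486  -0.19681796  0.02330082]
```

View pics/w3.png

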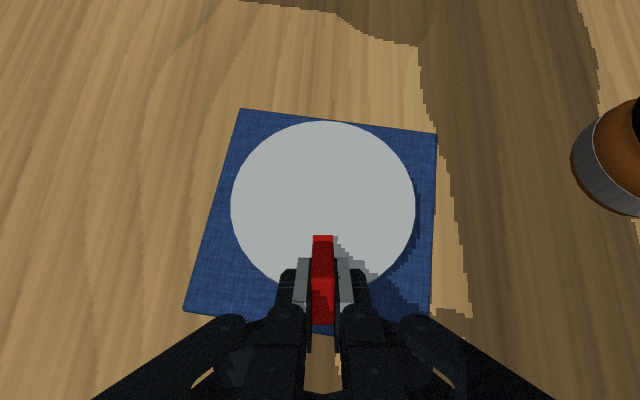

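The lid (centre 323,205) is level within 0.006 rad over the mat and about 5.5 mm up. I lower it and release.

```bash
python3 -m pendant '{"offset":[[0,0.007,-0.007],[0,0.014,-0.013],[0,0.021,-0.019],[0,0.023,-0.02],[0,0.023,-0.02]],"turn":[[0,0,0],[0,0,0],[0,0,0],[0,0,0],[0,0,0]]}'
python3 -m pendant '{"offset":[[0,0,0],[0,0,0],[0,0,0],[0,0,0]],"turn":[[0,0,0],[0,0,0],[0,0,0],[0,0,0]]}' 35
```

```text
clock: 9.07
position: [0.4485, -0.2889, 0.0265]
ee_rot: [-0.424, -0.011, 0.026, 0.905]
ft_force: [0.4, -0.5, -0.9]
grip_width: 0.102
clock: 9.57
position: [0.4485, -0.289, 0.0265]
ee_rot: [-0.424, -0.011, 0.026, 0.905]
ft_force: [0.4, 0.2, 0.1]
grip_width: 0.351
```

```bash
python3 - <<'E'
from h import *
n="top";img,d,K,Rc,c=cam(n); P=cloud(d,K,Rc,c); hsv=cv2.cvtColor(img,cv2.COLOR_RGB2HSV).astype(int);S,V=hsv[...,1],hsv[...,2]
m=(S<60)&(V>90)&(abs(P[...,0]-.446)<.06)&(abs(P[...,1]+.249)<.075)&(P[...,2]<.045)&(P[...,2]>.008)
q=P[m]; A=np.c_[q[:,:2]-[.446,-.249],np.ones(len(q))]; w=np.ones(len(q),bool)
for _ in range(5):
    s=np.linalg.lstsq(A[w],q[w,2],rcond=None)[0]; w=abs(A@s-q[:,2])<.004
print(n,len(q),w.sum(),s,q[w].min(0),q[w].max(0))
E
```

```text
top 1048 976 [ 0.00097322 -0.00189137  0.01476735] [ 0.39692984 -0.2928551   0.01081589] [ 0.4944951  -0.19514045  0.0187523 ]
```

```bash
python3 -m pendant '{"offset":[[0,-0.15,0],[0,-0.4,0],[0,-0.7,0],[0,-1,0],[0,-1,0]],"turn":[[0,0,0],[0,0,0],[0,0,0],[0,0,0],[0,0,0]]}'
python3 - <<'E'
from h import *
a=np.radians(57); x=np.array([np.cos(a),np.sin(a),0]); y=np.array([0,0,-1.]); D=np.stack([x,y,np.cross(x,y)],1)
go([.5,-.2,.36],frame([.061,-.998],0)); go([.583,.107,.34],D)
E
```

```text
clock: 10.25
position: [0.4552, -0.4206, 0.1831]
ee_rot: [-0.426, -0.012, 0.025, 0.904]
ft_force: [-0.3, -0.1, -1.6]
grip_width: 0.349
offset [0.284 0.011 1.403] turn [-0.878 -0.008  0.003] len 0.28630259505785965 deg 39.515678950931296
offset [0.782 1.049 2.504] turn [-0.811 -1.148  0.413] len 0.5650736524372875 deg 65.9155754823857
```

```bash
python3 -m pendant '{"offset":[[0.05,0,0.25],[0.12,0,0.5],[0.2,0,0.8],[0.25,-0.1,1],[0.25,-0.2,1]],"turn":[[-0.2,0,0],[-0.4,0,0],[-0.6,0,0],[-0.8,0,0],[-0.88,0,0]]}' 60
python3 - <<'E'
from h import *
a=np.radians(57); x=np.array([np.cos(a),np.sin(a),0]); y=np.array([0,0,-1.]); D=np.stack([x,y,np.cross(x,y)],1)
go([.583,.107,.34],D)
E
```

```text
clock: 10.88
position: [0.4995, -0.286, 0.3415]
ee_rot: [0.708, 0.022, -0.021, -0.706]
ft_force: [-0.7, 0.8, 0.1]
grip_width: 0.605
offset [0.535 0.002 1.937] turn [ 0.005 -1.19  -0.   ] len 0.40181218238803257 deg 53.562074815402916
```

```bash
python3 -m pendant '{"offset":[[0.1,0,0.25],[0.2,0,0.5],[0.3,0,0.8],[0.4,0,1],[0.4,0,1]],"turn":[[0,-0.2,0],[0,-0.4,0],[0,-0.6,0],[0,-0.8,0],[0,-1,0]]}'
python3 - <<'E'
from h import *
a=np.radians(57); x=np.array([np.cos(a),np.sin(a),0]); y=np.array([0,0,-1.]); D=np.stack([x,y,np.cross(x,y)],1)
go([.583,.107,.34],D)
E
```

```text
clock: 11.5
position: [0.5682, -0.0758, 0.3393]
ee_rot: [0.643, 0.294, -0.295, -0.642]
ft_force: [-0.8, -0.6, -0.4]
grip_width: 0.597
offset [ 0.74  -0.006  0.541] turn [ 0.001 -0.173 -0.003] len 0.18335712303310134 deg 7.768672365414013
```

```bash
python3 -m pendant '{"offset":[[0.2,0,0.15],[0.4,0,0.3],[0.6,0,0.45],[0.74,0,0.54],[0.74,0,0.54]],"turn":[[0,-0.1,0],[0,-0.17,0],[0,-0.17,0],[0,-0.17,0],[0,-0.17,0]]}'
python3 - <<'E'
from h import *
img,d,K,Rc,c=cam("wrist"); save("w4.png",img); P=cloud(d,K,Rc,c); np.savez("w4.npz",img=img,d=d,P=P,K=K,Rc=Rc,c=c)
hsv=cv2.cvtColor(img,cv2.COLOR_RGB2HSV).astype(int);H,S,V=hsv[...,0],hsv[...,1],hsv[...,2]
near=(abs(P[...,0]-.583)<.06)&(abs(P[...,1]-.107)<.06)
for nm,m in(("red",((H<6)|(H>174))&(S>130)&(V>60)&near&(P[...,2]>.17)),("bar",(V<70)&near&(P[...,2]>.232)&(P[...,2]<.25))):
    n,l,st,ce=cv2.connectedComponentsWithStats(m.astype(np.uint8))
    if n<2: print(nm,"none");continue
    i=1+st[1:,4].argmax(); pp=P[l==i]; r=cv2.minAreaRect((pp[:,:2]*1000).astype(np.float32))
    print(nm,st[i],ce[i],pp.mean(0).round(4),pp.min(0).round(3),pp.max(0).round(3),r)
E
```

```text
clock: 12.12
position: [0.5822, 0.111, 0.3371]
ee_rot: [0.621, 0.337, -0.34, -0.62]
ft_force: [-0.4, -1.6, -0.8]
grip_width: 0.599
red [313 222  21  16 163] [323.30674847 231.2208589 ] [0.6153 0.089  0.1951] [0.596 0.08  0.176] [0.629 0.103 0.24 ] ((611.3116455078125, 92.58819580078125), (18.688125610351562, 31.89816665649414), 43.69984817504883)
bar [315 181  17  48 794] [322.91057935 204.36523929] [0.5813 0.1107 0.2393] [0.566 0.096 0.232] [0.6   0.124 0.241] ((582.5238037109375, 109.99063873291016), (11.853718757629395, 35.387393951416016), 56.95683670043945)
```

View pics/w4.png

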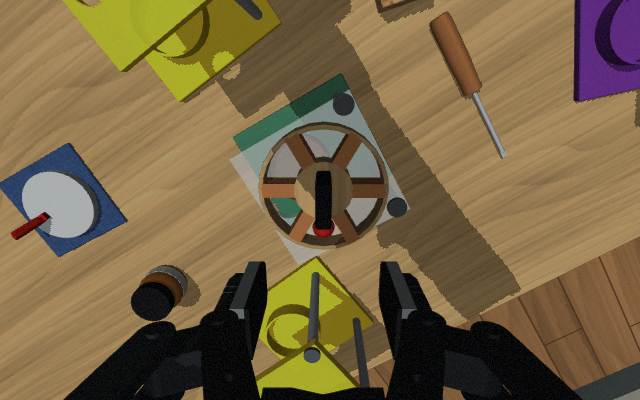

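The bar top is centred at (323,204), measured 35×12 mm at 57° and 0.240 m high, as described. The bead (323,231) lies on its -x side. I descend on the bar.

```bash
python3 - <<'E'
from h import *
def D(a):
    a=np.radians(a); x=np.array([np.cos(a),np.sin(a),0]); y=np.array([0,0,-1.]); return np.stack([x,y,np.cross(x,y)],1)
go([.5825,.109,.206],D(57))
E
```

```text
offset [0.006 0.658 0.001] turn [-0.001  0.001 -0.005] len 0.13157975081420462 deg 0.2410100368935293
```

```bash
python3 -m pendant '{"offset":[[-0.003,0.2,0],[-0.003,0.4,0],[-0.003,0.55,0],[-0.003,0.655,0],[-0.003,0.655,0]],"turn":[[0,0,0],[0,0,0],[0,0,0],[0,0,0],[0,0,0]]}'
python3 -m pendant '{"offset":[[0,0,0],[0,0,0],[0,0,0],[0,0,0],[0,0,0]],"turn":[[0,0,0],[0,0,0],[0,0,0],[0,0,0],[0,0,0]]}' 0 30
```

```text
clock: 12.8
position: [0.5805, 0.1061, 0.2052]
ee_rot: [0.622, 0.335, -0.34, -0.621]
ft_force: [0.2, -0.3, 0.5]
grip_width: 0.599
clock: 13.42
position: [0.5835, 0.1096, 0.2066]
ee_rot: [0.621, 0.339, -0.338, -0.62]
ft_force: [17.0, 12.0, -8.0]
grip_width: 0.134
```

```bash
python3 -m pendant '{"offset":[[0,0,0],[0,0,0],[0,0,0],[0,0,0],[0,0,0],[0,0,0],[0,0,0],[0,0,0],[0,0,0]],"turn":[[0,0.12,0],[0,0.25,0],[0,0.38,0],[0,0.5,0],[0,0.63,0],[0,0.75,0],[0,0.88,0],[0,1,0],[0,1,0]]}'
python3 -m pendant '{"offset":[[0,0,0],[0,0,0],[0,0,0],[0,0,0],[0,0,0],[0,0,0]],"turn":[[0,0.12,0],[0,0.24,0],[0,0.34,0],[0,0.34,0],[0,0.34,0],[0,0.34,0]]}'
python3 - <<'E'
from h import *
o=manip.get_obs(); print(o["joint_pos"].round(2), np.degrees(np.arctan2(*Rn.from_quat(o["ee_rot"]).as_matrix()[[1,0],0])))
for n in("scene","top","wrist"):
    img,d,K,Rc,c=cam(n); P=cloud(d,K,Rc,c)
    hsv=cv2.cvtColor(img,cv2.COLOR_RGB2HSV).astype(int);H,S,V=hsv[...,0],hsv[...,1],hsv[...,2]
    m=((H<6)|(H>174))&(S>130)&(V>50)&(abs(P[...,0]-.583)<.08)&(abs(P[...,1]-.09)<.08)
    k,l,st,ce=cv2.connectedComponentsWithStats(m.astype(np.uint8))
    for i in range(1,k):
        if st[i,4]>5: print(n,st[i],np.median(P[l==i],0))
    if n=="scene": save("s3.png",cv2.resize(img[170:280,240:390],None,fx=4,fy=4,interpolation=cv2.INTER_CUBIC))
E
```

```text
clock: 14.55
position: [0.5834, 0.1098, 0.2066]
ee_rot: [0.703, 0.076, -0.074, -0.703]
ft_force: [1.7, 0.3, -6.0]
grip_width: 0.133
clock: 15.3
position: [0.5833, 0.1098, 0.2066]
ee_rot: [0.707, -0.018, 0.019, -0.707]
ft_force: [0.5, -0.3, -5.4]
grip_width: 0.137
[-0.99  0.38  0.93  1.62 -0.31  1.29 -0.07] -3.008575355280902
scene [310 237   6   6  26] [0.58326493 0.06323954 0.03342164]
```

View pics/s3.png

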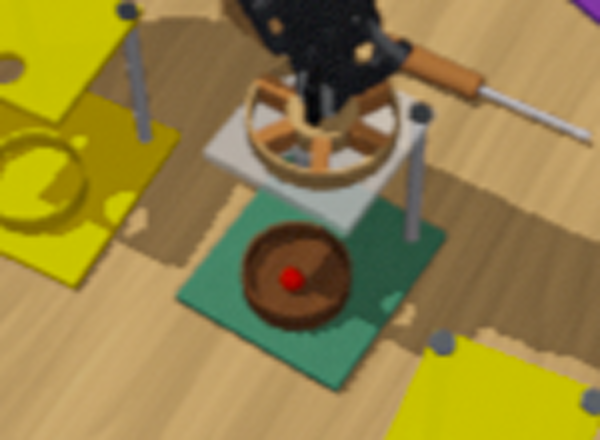

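The bead lies in the dish (scene crop 291,279; about 0.033 m high at 0.583, 0.063). I release the wheel and go back for the lid.

```bash
python3 -m pendant '{"offset":[[0,0,0],[0,0,0],[0,0,0],[0,-0.1,0],[0,-0.3,0],[0,-0.6,0],[0,-0.7,0],[0,-0.7,0]],"turn":[[0,0,0],[0,0,0],[0,0,0],[0,0,0],[0,0,0],[0,0,0],[0,0,0],[0,0,0]]}' 50 40
python3 - <<'E'
from h import *
R=Rn.from_quat([-0.424,-0.011,0.026,0.905]).as_matrix(); t=np.array([.4485,-.289,.0265]); print(R.round(3))
go(t-.2*R[:,1],R)
E
```

```text
clock: 16.45
position: [0.5838, 0.1095, 0.3493]
ee_rot: [-0.706, 0.017, -0.021, 0.707]
ft_force: [0.7, -0.4, 0.2]
grip_width: 0.499
[[ 0.998 -0.038 -0.042]
 [ 0.056  0.639  0.767]
 [-0.002 -0.768  0.64 ]]
offset [-0.502  0.839 -2.663] turn [ 0.882 -0.131  0.058] len 0.5673480498820708 deg 40.212215023983
```

```bash
python3 -m pendant '{"offset":[[-0.05,0,-0.25],[-0.1,0,-0.5],[-0.15,0,-0.8],[-0.2,0,-1],[-0.2,0,-1]],"turn":[[0,0,0],[0,0,0],[0.1,0,0],[0.2,0,0],[0.3,0,0]]}'
python3 - <<'E'
from h import *
R=Rn.from_quat([-0.424,-0.011,0.026,0.905]).as_matrix(); t=np.array([.4485,-.289,.0265])
go(t-.2*R[:,1],R)
E
```

```text
clock: 17.08
position: [0.5316, -0.0921, 0.3492]
ee_rot: [-0.617, 0.016, -0.026, 0.786]
ft_force: [-1.2, 0.3, -0.1]
grip_width: 0.5
offset [-0.285  0.428 -1.797] turn [ 0.578 -0.128  0.077] len 0.3737763205374189 deg 26.88371781168126
```

```bash
python3 -m pendant '{"offset":[[-0.05,0.06,-0.25],[-0.1,0.12,-0.5],[-0.15,0.18,-0.8],[-0.17,0.24,-1],[-0.17,0.24,-1]],"turn":[[0.1,0,0],[0.2,-0.05,0.03],[0.3,-0.1,0.05],[0.45,-0.13,0.08],[0.58,-0.13,0.08]]}'
python3 - <<'E'
from h import *
R=Rn.from_quat([-0.424,-0.011,0.026,0.905]).as_matrix(); t=np.array([.4485,-.289,.0265])
go(t-.2*R[:,1],R); go(t-.06*R[:,1],R)
E
```

```text
clock: 17.7
position: [0.4856, -0.275, 0.2521]
ee_rot: [-0.421, -0.008, 0.026, 0.907]
ft_force: [1.5, 0.9, 0.9]
grip_width: 0.498
offset [-0.184 -0.176 -0.768] turn [-0.008 -0.006 -0.003] len 0.16172897809572143 deg 0.4737882824098289
offset [-0.182  0.524 -0.772] turn [-0.008 -0.006 -0.003] len 0.19021546648135113 deg 0.4737882824098289
```

```bash
python3 -m pendant '{"offset":[[-0.08,-0.08,-0.25],[-0.15,-0.1,-0.5],[-0.182,0,-0.772],[-0.182,0.25,-0.772],[-0.182,0.42,-0.772],[-0.182,0.524,-0.772],[-0.182,0.524,-0.772]],"turn":[[0,0,0],[-0.008,-0.006,-0.003],[-0.008,-0.006,-0.003],[-0.008,-0.006,-0.003],[-0.008,-0.006,-0.003],[-0.008,-0.006,-0.003],[-0.008,-0.006,-0.003]]}'
python3 - <<'E'
from h import *
R=Rn.from_quat([-0.424,-0.011,0.026,0.905]).as_matrix(); t=np.array([.4485,-.289,.0265])
go(t,R)
img,d,K,Rc,c=cam("wrist"); P=cloud(d,K,Rc,c)
hsv=cv2.cvtColor(img,cv2.COLOR_RGB2HSV).astype(int);H,S,V=hsv[...,0],hsv[...,1],hsv[...,2]
m=((H<6)|(H>174))&(S>130)&(V>40); k,l,st,ce=cv2.connectedComponentsWithStats(m.astype(np.uint8)); i=1+st[1:,4].argmax()
print(st[i],ce[i],proj(t-.0187*R[:,1],K,Rc,c))
m=(S<60)&(V>90)&(abs(P[...,0]-.446)<.06)&(abs(P[...,1]+.249)<.06)&(abs(P[...,2]-.015)<.006)
m=cv2.morphologyEx(m.astype(np.uint8),cv2.MORPH_CLOSE,np.ones((9,9)))
W=np.array([onz(p,.015,K,Rc,c)[:2] for p in cv2.convexHull(max(cv2.findContours(m,0,1)[0],key=len))[:,0]])
A=np.c_[2*W,np.ones(len(W))]; s=np.linalg.lstsq(A,(W**2).sum(1),rcond=None)[0]; print("lid circle",s[:2],np.sqrt(s[2]+s[0]**2+s[1]**2)*2)
E
```

```text
clock: 18.58
position: [0.4505, -0.3257, 0.0716]
ee_rot: [-0.423, -0.01, 0.027, 0.906]
ft_force: [-0.2, -1.1, 0.1]
grip_width: 0.499
offset [ 0.001  0.291 -0.004] turn [-0.004 -0.    -0.003] len 0.05815227246803535 deg 0.20683608330941683
[314 200  18  59 971] [322.9938208  229.52214212] [323.07365088 239.34864428]
lid circle [ 0.446121  -0.2477068] 0.09872960338689662
```

```bash
python3 -m pendant '{"offset":[[0,0.12,0],[0,0.22,0],[0.001,0.291,-0.004],[0.001,0.291,-0.004],[0.001,0.291,-0.004]],"turn":[[0,0,0],[0,0,0],[0,0,0],[0,0,0],[0,0,0]]}'
python3 -m pendant '{"offset":[[0,0,0],[0,0,0],[0,0,0],[0,0,0],[0,0,0]],"turn":[[0,0,0],[0,0,0],[0,0,0],[0,0,0],[0,0,0]]}' 0 60
python3 - <<'E'
from h import *
o=manip.get_obs(); R0=Rn.from_quat(o["ee_rot"]).as_matrix(); p=np.array(o["position"]); p0=np.array([.5835,.0301,.0499]); Rg=Rn.from_quat([-.422,-.015,.027,.906]).as_matrix()
go(p+[0,0,.065],R0); go([.535,-.13,.0915],Rg)
E
```

```text
clock: 19.25
position: [0.4487, -0.291, 0.0278]
ee_rot: [-0.424, -0.011, 0.026, 0.905]
ft_force: [-0.1, -0.5, -0.3]
grip_width: 0.501
clock: 19.88
position: [0.4487, -0.2916, 0.0283]
ee_rot: [-0.424, -0.011, 0.026, 0.905]
ft_force: [-0.3, -3.6, 5.1]
grip_width: 0.103
offset [-0.001 -0.25   0.208] turn [0. 0. 0.] len 0.065 deg 0.0
offset [0.475 0.257 0.804] turn [ 0.006 -0.011 -0.002] len 0.19375091482361606 deg 0.5588652718633784
```

```bash
python3 -m pendant '{"offset":[[0,-0.05,0.04],[0,-0.12,0.1],[0,-0.19,0.16],[0,-0.25,0.208],[0.08,-0.17,0.31],[0.16,-0.08,0.41],[0.24,0,0.51],[0.32,0.08,0.61],[0.4,0.17,0.71],[0.475,0.257,0.804],[0.475,0.257,0.804],[0.475,0.257,0.804]],"turn":[[0,0,0],[0,0,0],[0,0,0],[0,0,0],[0,0,0],[0,0,0],[0,-0.01,0],[0,-0.01,0],[0.006,-0.01,0],[0.006,-0.01,0],[0.006,-0.01,0],[0.006,-0.01,0]]}'
python3 - <<'E'
from h import *
o=manip.get_obs(); R0=Rn.from_quat(o["ee_rot"]).as_matrix(); p=np.array(o["position"])
Rg=Rn.from_quat([-.422,-.015,.027,.906]).as_matrix(); t=np.array([.5837,.0275,.0517])
img,d,K,Rc,c=cam("wrist"); P=cloud(d,K,Rc,c); hsv=cv2.cvtColor(img,cv2.COLOR_RGB2HSV).astype(int);H,S,V=hsv[...,0],hsv[...,1],hsv[...,2]
# lid plane in hand; expected lid centre = p + (C - t)
e=p+np.array([.581,.0697,.039])-t; print("expected",e)
m=(S<60)&(abs(P[...,0]-e[0])<.055)&(abs(P[...,1]-e[1])<.055)&(abs(P[...,2]-e[2])<.012)
q=P[m]; A=np.c_[q[:,:2]-e[:2],np.ones(len(q))]; w=np.ones(len(q),bool)
for _ in range(5):
    s=np.linalg.lstsq(A[w],q[w,2],rcond=None)[0]; w=abs(A@s-q[:,2])<.003
print(w.sum(),"plane",s); mm=np.zeros(m.shape,np.uint8); mm[m]=w
mm=cv2.morphologyEx(mm,cv2.MORPH_OPEN,np.ones((3,3)))
W=np.array([onz(u,s[2],K,Rc,c)[:2] for u in cv2.convexHull(max(cv2.findContours(mm,0,1)[0],key=len))[:,0]])
A=np.c_[2*W,np.ones(len(W))]; f=np.linalg.lstsq(A,(W**2).sum(1),rcond=None)[0]; print("lid circle",f[:2],np.sqrt(f[2]+f[0]**2+f[1]**2)*2)
# dish rim seen by the top and scene cameras
for n in("scene","top"):
    img,d,K,Rc,c=cam(n); P=cloud(d,K,Rc,c); hsv=cv2.cvtColor(img,cv2.COLOR_RGB2HSV).astype(int)
    m=(abs(P[...,2]-.036)<.004)&(abs(P[...,0]-.581)<.055)&(abs(P[...,1]-.07)<.055)
    q=P[m]; print(n,m.sum(),q.min(0) if len(q) else "",q.max(0) if len(q) else "")
    if n=="scene": save("s4.png",cv2.resize(img[170:330,220:400],None,fx=4,fy=3.75,interpolation=cv2.INTER_CUBIC))
go(t+[0,-.06,.035],Rg); go(t+[0,0,.03],Rg); go(t+[0,0,.0],Rg)
E
```

```text
clock: 21.38
position: [0.5346, -0.1306, 0.0919]
ee_rot: [-0.422, -0.014, 0.027, 0.906]
ft_force: [-0.2, 0.5, -0.8]
grip_width: 0.104
expected [ 0.53194878 -0.08844363  0.07922468]
21700 plane [0.00232322 0.00171256 0.07838877]
lid circle [ 0.53184804 -0.08621005] 0.0987431220780371
scene 120 [0.53634978 0.02808214 0.03200814] [0.62261243 0.11360032 0.03975061]
top 33 [0.55262655 0.03139872 0.03285604] [0.62275876 0.07757113 0.03925248]
offset [0.275 0.326 0.349] turn [ 0.001 -0.002 -0.001] len 0.11032987179215131 deg 0.11985502663521351
offset [0.293 0.538 0.563] turn [ 0.001 -0.002 -0.001] len 0.16638601755168858 deg 0.11985502663521351
offset [0.293 0.653 0.466] turn [ 0.001 -0.002 -0.001] len 0.17082225460010503 deg 0.11985502663521351
```

```bash
python3 -m pendant '{"offset":[[0.05,0.06,0.06],[0.1,0.12,0.12],[0.16,0.19,0.2],[0.22,0.26,0.28],[0.26,0.32,0.35],[0.28,0.39,0.43],[0.293,0.46,0.49],[0.293,0.532,0.557],[0.293,0.532,0.557],[0.293,0.532,0.557]],"turn":[[0,0,0],[0,0,0],[0,0,0],[0,0,0],[0,0,0],[0,0,0],[0,0,0],[0,0,0],[0,0,0],[0,0,0]]}'
python3 - <<'E'
from h import *
o=manip.get_obs(); p=np.array(o["position"])
Rg=Rn.from_quat([-.422,-.015,.027,.906]).as_matrix(); t=np.array([.5838,.0261,.0517])
img,d,K,Rc,c=cam("wrist"); P=cloud(d,K,Rc,c); hsv=cv2.cvtColor(img,cv2.COLOR_RGB2HSV).astype(int);S=hsv[...,1]
e=p+np.array([-.0028,.0444,-.0135])
m=(S<60)&(abs(P[...,0]-e[0])<.055)&(abs(P[...,1]-e[1])<.055)&(abs(P[...,2]-e[2])<.006)
m=cv2.morphologyEx(m.astype(np.uint8),cv2.MORPH_OPEN,np.ones((3,3))); h=cv2.convexHull(max(cv2.findContours(m,0,1)[0],key=len))[:,0]
W=np.array([onz(u,e[2],K,Rc,c)[:2] for u in h]); A=np.c_[2*W,np.ones(len(W))]; f=np.linalg.lstsq(A,(W**2).sum(1),rcond=None)[0]; print("exp",e,"circle",f[:2],np.sqrt(f[2]+f[0]**2+f[1]**2)*2)
save("w5.png",img)
img,d,K,Rc,c=cam("scene"); save("s5.png",cv2.resize(img[170:290,230:390],None,fx=5,fy=5,interpolation=cv2.INTER_CUBIC))
go(t+[0,0,.012],Rg); go(t,Rg)
E
```

```text
clock: 22.78
position: [0.5837, 0.0252, 0.082]
ee_rot: [-0.423, -0.014, 0.027, 0.906]
ft_force: [-0.4, -0.3, -0.7]
grip_width: 0.101
exp [0.58086134 0.06956533 0.06845471] circle [0.58089334 0.06876035] 0.09807392451962782
offset [-0.     0.074 -0.053] turn [ 0.002 -0.004  0.   ] len 0.01831686453032563 deg 0.18105733071924102
offset [-0.     0.12  -0.092] turn [ 0.002 -0.004  0.   ] len 0.030295986440278852 deg 0.18105733071924102
```

View pics/w5.png

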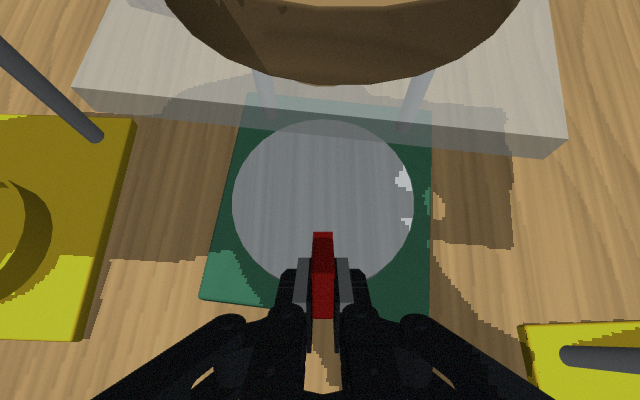

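The lid (centre 323,203) hangs level above the dish, nothing in the way. Descending slowly, with one stop above the rim.

```bash
python3 -m pendant '{"offset":[[0,0.025,-0.018],[0,0.05,-0.036],[0,0.074,-0.053],[0,0.085,-0.062],[0,0.095,-0.07],[0,0.103,-0.078],[0,0.103,-0.078],[0,0.103,-0.078]],"turn":[[0,0,0],[0,0,0],[0,0,0],[0,0,0],[0,0,0],[0,0,0],[0,0,0],[0,0,0]]}'
python3 - <<'E'
from h import *
Rg=Rn.from_quat([-.422,-.015,.027,.906]).as_matrix(); t=np.array([.5838,.0261,.0517]); go(t,Rg)
E
```

```text
clock: 23.88
position: [0.5839, 0.026, 0.0562]
ee_rot: [-0.423, -0.014, 0.026, 0.906]
ft_force: [0.6, 0.5, -0.1]
grip_width: 0.103
offset [-0.     0.018 -0.014] turn [ 0.002 -0.003  0.001] len 0.004541467534694006 deg 0.17694317333223544
```

```bash
python3 -m pendant '{"offset":[[0,0.006,-0.005],[0,0.012,-0.01],[0,0.018,-0.014],[0,0.019,-0.016],[0,0.019,-0.016]],"turn":[[0,0,0],[0,0,0],[0,0,0],[0,0,0],[0,0,0]]}'
python3 - <<'E'
from h import *
img,d,K,Rc,c=cam("wrist"); P=cloud(d,K,Rc,c); S=cv2.cvtColor(img,cv2.COLOR_RGB2HSV)[...,1]
m=(S<60)&(abs(P[...,0]-.581)<.055)&(abs(P[...,1]-.07)<.055)&(abs(P[...,2]-.040)<.008)
q=P[m]; A=np.c_[q[:,:2]-[.581,.07],np.ones(len(q))]; w=np.ones(len(q),bool)
for _ in range(5):
    s=np.linalg.lstsq(A[w],q[w,2],rcond=None)[0]; w=abs(A@s-q[:,2])<.003
print(w.sum(),s)
E
```

```text
clock: 24.5
position: [0.584, 0.026, 0.0523]
ee_rot: [-0.422, -0.014, 0.026, 0.906]
ft_force: [-3.0, -0.9, 7.5]
grip_width: 0.1
21729 [-1.74095597e-05  4.12804871e-03  3.88496358e-02]
```

Contact at 7.5 N, the plate level at 0.0388 m (0.039 expected). It is seated, so I release and retract along the lug.

```bash
python3 -m pendant '{"offset":[[0,0,0],[0,0,0],[0,0,0],[0,0,0],[0,0,0],[0,-0.15,0],[0,-0.4,0],[0,-0.7,0],[0,-0.7,0],[0,-0.7,0]],"turn":[[0,0,0],[0,0,0],[0,0,0],[0,0,0],[0,0,0],[0,0,0],[0,0,0],[0,0,0],[0,0,0],[0,0,0]]}' 45
python3 - <<'E'
from h import *
img,d,K,Rc,c=cam("wrist"); P=cloud(d,K,Rc,c); S=cv2.cvtColor(img,cv2.COLOR_RGB2HSV)[...,1]
m=(S<60)&(abs(P[...,0]-.581)<.055)&(abs(P[...,1]-.07)<.055)&(abs(P[...,2]-.040)<.008)
q=P[m]; A=np.c_[q[:,:2]-[.581,.07],np.ones(len(q))]; w=np.ones(len(q),bool)
for _ in range(5):
    s=np.linalg.lstsq(A[w],q[w,2],rcond=None)[0]; w=abs(A@s-q[:,2])<.003
print(w.sum(),s)
m=cv2.morphologyEx(m.astype(np.uint8),cv2.MORPH_OPEN,np.ones((3,3))); h=cv2.convexHull(max(cv2.findContours(m,0,1)[0],key=len))[:,0]
W=np.array([onz(u,.039,K,Rc,c)[:2] for u in h]); A=np.c_[2*W,np.ones(len(W))]; f=np.linalg.lstsq(A,(W**2).sum(1),rcond=None)[0]; print("circle",f[:2],np.sqrt(f[2]+f[0]**2+f[1]**2)*2)
img,d,K,Rc,c=cam("scene"); save("s6.png",img[130:350,180:420].repeat(2,0).repeat(2,1))
E
```

```text
clock: 25.8
position: [0.5888, -0.0633, 0.1589]
ee_rot: [-0.422, -0.014, 0.026, 0.906]
ft_force: [0.3, 0.7, -0.1]
grip_width: 0.446
7641 [-0.00121446 -0.00013431  0.03855757]
circle [0.58131226 0.06890034] 0.0995541856171581
```

View pics/s6.png

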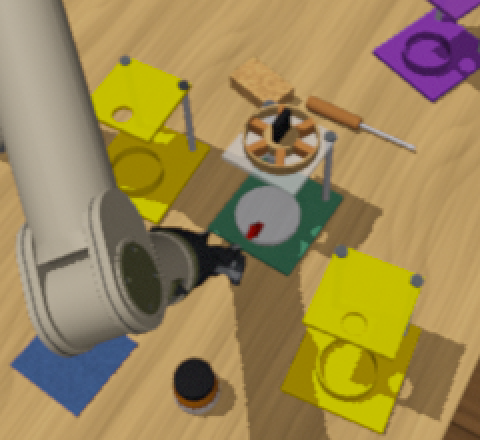

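The lid is back on the dish (268,214), level and centred within 1–2 mm. The gripper is clear, and the jar, block and driver look undisturbed.

```bash
python3 -c "
from workcell import manip
print(manip.hand_in())"
```

```text
the job is handed in; nothing more can be done
None
```

I did every step of the job and handed it in at about 26 s of the 72 s allowed; the hand-in gives no verdict.

- **Lid off:** I gripped the lid by the red lug and raised that side to about 0.13–0.15 rad, with the far edge still on the dish. I then carried it away low, with the tool never above 0.1 m, laid it flat on the mat and let go.
- **Bead:** I turned the wheel about 60° clockwise by its grip. The scene camera then showed the bead lying in the dish.
- **Lid back:** After release it measures level within about 0.002 rad, with its plate at 0.0386 m (0.039 expected). Its centre is within about 1–2 mm of the dish centre.
- **Bystanders and hand-off:** The jar, block and screwdriver look undisturbed in the last picture; I did not measure their positions again. The gripper was clear of everything at the end.

**Disagreements:**
- When I took the lid up again, the grip had shifted about 3 mm along the lug from where I released it. I corrected for this with the wrist camera before setting the lid down.
- Different views put the dish centre 1–2 mm apart, which is well within the 6 mm allowed.
- The wheel's grip stood 2.5 mm from where I had worked it out, so the first close on it gave about a 20 N side force. That went away with the next move.

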